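Set the adjuster nut and close the cam lever on a yeast pot

ROBOT

A 7-joint arm with a two-finger parallel gripper is mounted at the origin on the work surface. World frame = base frame: x ahead of the robot, y to its left, z up, the work surface at z = 0. Lengths are in m, angles in rad, forces in N, time in s.
With the tool pointing down it reaches from about 0.4 to 0.9 m from the base axis. Payload 5.6 kg.
Tool frame: the origin (TCP) lies midway between the tips of the shut fingers; the grasp point (between the pads) lies 19 mm behind it; z points along the fingers, y is the line along which they close (so a half turn about z gives the same grasp; the last joint's range is limited). The gripper opens to 92 mm and grips with 3 to 60 N. Pads are 20 mm wide; open, the fingers measure 128 mm over their backs; the gripper's body (75 mm by 189 mm) begins 69 mm behind the grasp point.
Start: joints at [1.111, 0.468, -0.012, 1.603, 0.006, 1.071, -0.056], TCP at [0.263, -0.594, 0.215] pointing down, gripper open.
Joint ranges: [-2.53, 2.53], [-0.31, 2.02], [-1.57, 1.55], [0.28, 2.44], [-1.29, 4.43], [0.15, 1.84], [-2.92, 2.92]. Speed limits (rad/s): [2.57, 2.57, 3.14, 3.14, 3.14, 3.14, 3.14].

INTERFACE

Orientations are given as a 3x3 rotation matrix whose columns are the frame's x, y, z axes.
In Python, from station import env, effector, solver, viewer, workorder, search_frame, tip_of gives the robot as it stands. Calls block until the motion is done:
- env.reach(position, orientation): joint-space move of the TCP to a pose.
- env.movel(position, frame=None, rate=0.15): straight line of the TCP; frame=None keeps the orientation; rate is the mean speed in m/s.
- env.goto_joints(angles): joint-space move.
- effector.release() and effector.grasp(squeeze=None): open the fingers fully, or close them until they stop; squeeze is the grip in N (None keeps the last).
- env.pause(seconds).
- solver.inverse_kinematics(position, orientation): joint angles nearest the present ones, or None.
- env.sense(): the state.
- viewer.read_camera(name): name is "side" or "top" or "wrist"; returns (picture, depth): 384x512x3 uint8, red, green, blue; 384x512 float32, m along the optical axis (not along the pixel's ray), 0 where there is no reading.
- viewer.camera_info(name): a dict with "intrinsics" (3x3 intrinsics, pixels), "eye" and "rotation" of the camera in the world; the wrist camera has in their place "T_tool_cam" (4x4, takes a point from camera to tool coordinates, whose origin is the TCP and whose axes are the flange's). Camera axes: x right, y up, looking along -z (the intrinsics and any distortion apply to the point x, -y, -z); pixel columns grow to the right and rows downward; lengths in m; the calibration is good to about 2 mm. A picture is of the moment at which its call begins: read the wrist's pose just before it. camera_info takes no time and is no camera call.
A pose or a line that the arm cannot do raises env.PlanningError and nothing moves.
- workorder.finish_job(): hands the job in; it is judged then, once.
Trained networks look in the newest picture that a camera, given by its name, has taken for a name from the list of things; names that differ only in an ending like _2 or _b are one class to them, and where a whole thing is asked for, a point or a joint stands for the part that bears it (a point fixed in the world has none). Each returns a list of dicts, best first, with "score" (0 to 1); they miss things now and then, are a little off and sometimes report something else, mostly with a low value. They report only what shows in the picture. A call takes as long as a camera call.
- search_frame(camera, name): "at" ([x, y, z] in m, in world coordinates, good to about 4 mm: the middle of the surface that is visible of it).
- tip_of(camera, name): "at" ([x, y, z] in m, in world coordinates, good to about 4 mm: a listed point, or the origin of a listed thing).
The state is a dict: "t": time; "joint_positions": joint angles; "joint_velocities": joint speeds; "tau": joint torques, N m; "ee_pos": TCP position; "tcp_rot": TCP orientation; "wrist_force": force on the tool from outside, world axes, zero at the start; "moment": the same for the moment, N m; "gripper_width": finger opening in m; "grasp_force": force on a finger pad.
Only numpy, scipy, OpenCV 4.12 (cv2) and the standard library are available. Lean on these libraries where they do the work, as an engineer would, in place of code of your own. Each camera call takes 0.05 s, during which the arm holds its last target. There are 200 camera calls.

TASK

The cam clamp on the lid of the steel yeast pot is too loose: turn its adjuster nut clockwise until the cam lever, swung over by hand, first meets firm resistance about halfway through its swing, then press the lever all the way down so that it stays closed. Feel for it: never force the lever or overtighten the clamp, and leave the bottle, can, bowl and brush standing where they are.

Things in the scene. Friction and masses are not known exactly. Their poses are not given: they have to be found in the camera images.
- pot: Fixed round steel pot, 176 mm across, 97 mm high with lid. Origin: centre of its underside, z up. A strap lies over the lid along the pot's y axis, held down by the adjuster nut at its -y end and by the cam lever, between two upright cheeks (top 172 mm above the bench, 44 mm over their outsides), at its +y end.
- strap: Dark steel strap 232 x 26 x 12 mm, top 118 mm above the bench; origin on its underside over the lid's centre, y along it. Each rad of nut clockwise rocks its other end, with the springy shoe (block 24 x 30 mm) on it, 2.0 mm up towards the cam. The hidden packing under the shoe varies by some 5 mm, so the right nut angle must be found by feel.
- nut (a joint): Angle of the adjuster nut (rad), 0 to 7 (stops); grows as it is turned clockwise seen from above, which tightens. Starts near 0, too loose; 1 to 4 rad more are needed. It takes about 0.55 N m to turn and stays where it is left.
- nut_grip (a point): Grip point of the adjuster nut: on its vertical axis, 98 mm from the pot's axis towards the pot's -y, 146 mm above the bench. The grip is an upright flat bar 56 mm long (along this point's x, which is the pot's x at nut angle 0 and turns with the nut), 13 mm thick (y), from 123 to 157 mm above the bench; fingers have free room on both sides.
- lever (a joint): Lever angle (rad): 0 open, upright; swings inward about the pot's x; 1.55 closed, level (stop). A weak spring (1 N or less) swings it back up if let go before 1.3. Past the bite (cam meets shoe) the force at the tip climbs by 1.5 to 3 N within 0.1 rad, then to some 6 N; a late bite (past 1) is weaker. Cam drop = 12 mm x cos(1.45 - angle). Far too loose: no bite. Aim: bite at 0.78.
- handle: The cam lever, steel: flat bar 16 mm wide (along the pivot), 8 mm thick, with a round end, reaching 94 mm from the pivot; round cam roller (40 mm) at its foot. Origin: on the pivot axis, 159 mm above the bench, 98 mm from the pot's axis towards its +y. z runs along the bar to the tip, x along the pivot; push its +y face (outer side when open, top when closed).
- lever_tip (a point): Point to push: middle of the bar's +y face, 75 mm from the pivot; upright it is 234 mm above the bench.
- bottle: Bystander: amber glass bottle, 76 mm across, 230 mm high; origin under its centre.
- can: Bystander: aluminium can, 66 mm across, 120 mm high; origin under its centre.
- capbowl: Bystander: steel bowl, 110 mm across, 45 mm high; origin under its centre.
- brush: Bystander: cleaning brush lying on the bench; origin under its middle.

How it is judged:
By the outcome, as a careful person would: the job done as asked, in the order asked, and still so for the second after the job is handed in, with the robot touching nothing.
It also fails if it takes over 72 s, if anything falls off the work surface, if the arm or the gripper's body presses on something with over 40 N, if the wrist force passes 120 N, or if a joint passes its speed limit or range.

## Working session

There is one attempt and no reset: what is moved stays moved. The work goes in short steps, each a Python script; the robot and the scene stay as the last script left them, time stands still between calls to the robot, and variables do not carry over. Pictures are saved under pics/ and viewed, at most 10 in all, crops included, and the job is handed in when it is done.

```bash
ls; mkdir -p pics; python3 - <<'E'
from station import *
import cv2,numpy as np
ims=[]
for c in ("side","top"):
    p,d=viewer.read_camera(c); ims.append(p[:,:,::-1])
    for n in ("pot","strap","nut_grip","handle","lever_tip","bottle","can","capbowl","brush"):
        for f in (tip_of,search_frame):
            r=f(c,n)
            print(c,n,f.__name__,[(np.round(q["at"],3).tolist(),round(q["score"],2)) for q in r[:2]])
cv2.imwrite("pics/a.png",cv2.resize(np.hstack(ims),(800,300)))
s=env.sense();print(s["t"],s["ee_pos"],s["wrist_force"])
E
```

```text
pics
side pot call [([0.556, 0.035, -0.001], 0.86), ([0.558, 0.033, 0.106], 0.49)]
side pot call [([0.535, 0.084, 0.096], 0.88)]
side strap call [([0.564, 0.035, 0.104], 0.8)]
side strap call [([0.562, 0.046, 0.117], 0.82)]
side nut_grip call [([0.516, -0.058, 0.144], 0.67)]
side nut_grip call [([0.509, -0.043, 0.145], 0.49)]
side handle call [([0.6, 0.12, 0.157], 0.64), ([0.439, -0.35, -0.003], 0.3)]
side handle call [([0.595, 0.123, 0.176], 0.56)]
side lever_tip call [([0.598, 0.124, 0.233], 0.51)]
side lever_tip call [([0.593, 0.122, 0.176], 0.61)]
side bottle call [([0.697, 0.351, 0.0], 0.95)]
side bottle call [([0.678, 0.365, 0.13], 0.62)]
side can call [([0.592, -0.306, -0.001], 0.57)]
side can call [([0.579, -0.282, 0.076], 0.87)]
side capbowl call [([0.478, 0.358, 0.001], 0.86)]
side capbowl call [([0.489, 0.347, 0.023], 0.69)]
side brush call [([0.44, -0.346, -0.002], 0.69)]
side brush call [([0.414, -0.339, 0.014], 0.95)]
top pot call [([0.556, 0.03, 0.003], 0.88)]
top pot call [([0.548, 0.028, 0.099], 0.88)]
top strap call [([0.556, 0.033, 0.108], 0.93)]
top strap call [([
[... 179 characters left out ...]
[0.601, 0.12, 0.159], 0.68)]
top handle call [([0.593, 0.118, 0.176], 0.45)]
top lever_tip call [([0.602, 0.126, 0.235], 0.62)]
top lever_tip call [([0.595, 0.113, 0.182], 0.76)]
top bottle call [([0.696, 0.346, -0.002], 0.75)]
top bottle call [([0.684, 0.332, 0.146], 0.7)]
top can call [([0.587, -0.307, 0.001], 0.73)]
top can call [([0.583, -0.298, 0.118], 0.85), ([0.594, 0.114, 0.18], 0.16)]
top capbowl call [([0.476, 0.359, 0.005], 0.67)]
top capbowl call [([0.48, 0.368, 0.023], 0.69)]
top brush call [([0.439, -0.346, 0.001], 0.95), ([0.552, 0.035, 0.105], 0.58)]
top brush call [([0.413, -0.344, 0.019], 0.74)]
1.9 [ 0.263106   -0.5943828   0.21462718] [-1.02112772  0.40996323  0.73378449]
```

View pics/a.png

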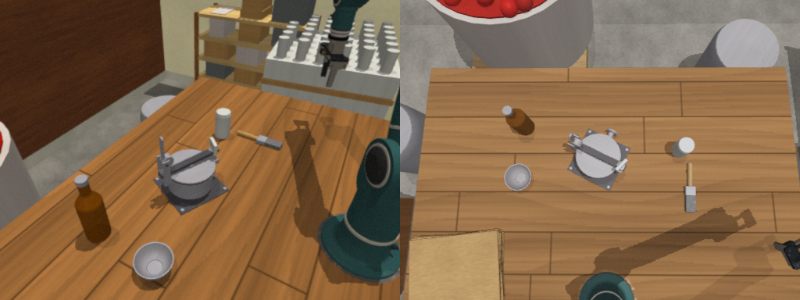

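The side view has the nut end toward the robot's right and the lever upright at the far-left end. The top view shows the strap running from the lever (570,135) to the nut (625,170). The networks agree with this, so I'll fit the pot pose, hover over the nut and refine with the wrist camera.

```bash
cat > h.py <<'E'
from station import *
import numpy as np, json
from scipy.optimize import least_squares
L=dict(pot=(0,0),strap=(0,0),nut_grip=(0,-.098),handle=(0,.098),lever_tip=(0,.102))
def R2(a): c,s=np.cos(a),np.sin(a); return np.array([[c,-s],[s,c]])
def fit(obs):  # obs: [(name,x,y)]
    f=lambda p: np.ravel([p[:2]+R2(p[2])@np.array(L[n])-[x,y] for n,x,y in obs])
    r=least_squares(f,[.556,.033,-.44],loss="soft_l1",f_scale=.004)
    return r.x, f(r.x)
def P(p,x,y,z): return np.append(np.array(p[:2])+R2(p[2])@[x,y],z)
def down(a):  # tool z down, tool y along heading a
    y=np.array([np.cos(a),np.sin(a),0]); z=np.array([0,0,-1.]); return np.c_[np.cross(y,z),y,z]
def load(): return json.load(open("st.json"))
def save(**k):
    try: d=load()
    except Exception: d={}
    d.update(k); json.dump(d,open("st.json","w"))
E
python3 - <<'E'
from h import *
import cv2
obs=[("pot",.556,.035),("strap",.564,.035),("nut_grip",.516,-.058),("handle",.6,.12),("lever_tip",.598,.124),
("pot",.556,.03),("strap",.556,.033),("nut_grip",.52,-.052),("handle",.601,.12),("lever_tip",.602,.126)]
p,r=fit(obs);print(p)
# tool y along pot y (or reversed); pick the one with low j7
hov=P(p,0,-.098,.127+.09)
for a in (p[2]+np.pi/2,p[2]-np.pi/2):
    q=solver.inverse_kinematics(hov,down(a)); print(a,None if q is None else np.round(q,2))
    if q is not None and (q[6]<-1): best=a
env.reach(hov,down(best))
s=env.sense();print(s["t"],s["joint_positions"],s["ee_pos"])
pic,d=viewer.read_camera("wrist");cv2.imwrite("pics/w1.png",pic[:,:,::-1])
for n in ("nut_grip","strap","handle","lever_tip"):
    for q in tip_of("wrist",n)[:1]:
        print(n,np.round(q["at"],4),q["score"])
        if q["score"]>.4: obs.append((n,*q["at"][:2]))
p,r=fit(obs);print(p,np.round(r*1000,1)); save(p=list(p),obs=obs)
E
```

```text
[ 0.55805031  0.03272398 -0.43694638]
1.1338499472395265 [ 0.62  0.33 -0.69  1.88  0.25  1.01  0.96]
-2.0077427063502666 [ 0.26  0.26 -0.25  1.9   0.08  0.98 -2.04]
4.0333 [ 0.25994635  0.26296094 -0.25147485  1.9038091   0.0780997   0.98405631
 -2.03555428] [ 0.51664386 -0.05699206  0.21700904]
nut_grip [ 0.5163 -0.0547  0.1475] 0.64
strap [0.5609 0.035  0.1016] 0.74
handle [0.6018 0.12   0.1589] 0.8
[ 0.55841451  0.03295998 -0.44151488] [ 2.4 -2.  -5.6 -2.   0.5  2.4  0.3  1.6  4.   1.2  2.4  3.   2.4 -0.
 -3.5 -3.6 -0.7  1.6  0.  -0.8  0.2 -0.9 -2.5 -2.  -1.5  1.6]
```

View pics/w1.png

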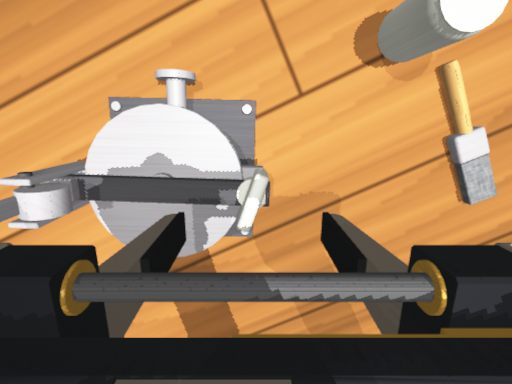

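The wrist view shows the nut bar from (262,172) to (244,232), turned some 15-20° from square to the strap. The lever is at the left. I'll get the bar heading and centre from depth.

```bash
cat >> h.py <<'E'
def cloud(c):
    s=env.sense(); pic,d=viewer.read_camera(c); i=viewer.camera_info(c); K=np.array(i["intrinsics"])
    v,u=np.nonzero(d>0); z=d[v,u]
    X=np.c_[(u-K[0,2])/K[0,0]*z,-(v-K[1,2])/K[1,1]*z,-z]
    if "eye" in i: return X@np.array(i["rotation"]).T+np.array(i["eye"])
    T=np.array(i["T_tool_cam"]); X=X@T[:3,:3].T+T[:3,3]
    return X@np.array(s["tcp_rot"]).T+np.array(s["ee_pos"])
def bar(c,p):
    X=cloud(c); n=P(p,0,-.098,0)[:2]
    m=(np.hypot(*(X[:,:2]-n).T)<.04)&(X[:,2]>.150)&(X[:,2]<.165)
    Y=X[m][:,:2]; 
    import cv2
    r=cv2.minAreaRect((Y*1e3).astype(np.float32))
    w,V=np.linalg.eigh(np.cov(Y.T)); v=V[:,1]
    return m.sum(),Y.mean(0),np.array(r[0])/1e3,r[1],np.arctan2(v[1],v[0]),X
E
python3 - <<'E'
from h import *
print({k:(v if k!="distortion" else v) for k,v in viewer.camera_info("wrist").items()})
p=load()["p"]; print(P(p,0,-.098,0))
for c in ("wrist","top","side"):
    n,m,r,wh,a,X=bar(c,p); print(c,n,m,r,wh,a,"nut rel pot x (cw+):",((p[2]-a+np.pi/2)%np.pi)-np.pi/2)
    S=(X-[p[0],p[1],0]); xy=S[:,:2]@R2(p[2])
    k=(abs(xy[:,0])<.02)&(abs(xy[:,1])<.075)&(abs(X[:,2]-.118)<.006)
    A=np.polyfit(xy[k,1],xy[k,0],1); print(" strap",k.sum(),A,xy[k,0].min(),xy[k,0].max(),X[k,2].mean())
E
```

```text
{'intrinsics': array([[269.41761506,   0.        , 252.96304307],
       [  0.        , 269.41761506, 189.15167467],
       [  0.        ,   0.        ,   1.        ]]), 'T_tool_cam': array([[-4.44378352e-04,  9.69734447e-01,  2.44161638e-01,
         6.84545386e-02],
       [ 9.99999458e-01,  6.60825938e-04, -8.04579973e-04,
        -3.47635887e-04],
       [-9.41577259e-04,  2.44161148e-01, -9.69734215e-01,
        -1.70312485e-01],
       [ 0.00000000e+00,  0.00000000e+00,  0.00000000e+00,
         1.00000000e+00]])}
[ 0.51653817 -0.05564235  0.        ]
wrist 867 [ 0.51553475 -0.05512965] [ 0.51431854 -0.05456706] (13.237075805664062, 54.98812484741211) 2.3602709663970614 nut rel pot x (cw+): 0.3398068038808866
 strap 3576 [0.01559105 0.00010683] -0.0157172043073925 0.01363753765967365 0.11796069623111197
top 0 [nan nan] [0. 0.] (0.0, 0.0) nan nut rel pot x (cw+): nan
 strap 246 [ 0.08791173 -0.00646763] -0.01574137266466679 0.01225894263976617 0.11707212773438279
side 71 [ 0.51387091 -0.05010965] [ 0.5160741  -0.05308705] (12.746000289916992, 55.26181411743164) 2.3719556667343746 nut rel pot x (cw+): 0.3281221035435733
 strap 426 [ 0.02864111 -0.00220446] -0.016355458563772397 0.014605066021493243 0.11711375314812005
  avg = a.mean(axis, **keepdims_kw)
  ret = um.true_divide(
h.py:31: RuntimeWarning: Degrees of freedom <= 0 for slice
  w,V=np.linalg.eigh(np.cov(Y.T)); v=V[:,1]
  c *= np.true_divide(1, fact)
  c *= np.true_divide(1, fact)
h.py:32: RuntimeWarning: Mean of empty slice.
  return m.sum(),Y.mean(0),np.array(r[0])/1e3,r[1],np.arctan2(v[1],v[0]),X
```

```bash
cat >> h.py <<'E'
def F(n=5):
    w=[];m=[]
    for _ in range(n):
        s=env.sense(); w.append(s["wrist_force"]); m.append(s["moment"]); env.pause(.01)
    return np.mean(w,0),np.mean(m,0),np.std(w,0)
def turn(da,n=8):
    q=np.array(env.sense()["joint_positions"])
    for i in range(n):
        q[6]+=da/n; env.goto_joints(q)
        f,m,_=F(2); print(" turn",round(q[6],2),np.round(f,1),np.round(m,2),round(env.sense()["t"],2))
E
python3 - <<'E'
from h import *
d=load(); d["p"][2]-=.012; save(p=d["p"])
c=[.5155,-.055]; a=2.3602+np.pi/2-2*np.pi
env.reach([*c,.19],down(a)); print(env.sense()["joint_positions"][6],F())
env.movel([*c,.127],rate=.08); print(np.round(F()[0],1))
effector.grasp(55); s=env.sense();print(s["gripper_width"],s["grasp_force"],s["t"],[np.round(x,2) for x in F()])
E
```

```text
-2.371800458990116 (array([ 0.57310829,  0.06273222, -0.0234785 ]), array([ 0.08418314, -0.00599454, -0.01324321]), array([0.30720585, 0.26330311, 0.51568961]))
[-0.1  0.3 -0. ]
0.012509053342165986 55.00132977962494 7.05 [array([-2.93, -2.12,  2.99]), array([-0.4 ,  0.62,  0.03]), array([0.56, 0.33, 0.2 ])]
```

```bash
python3 - <<'E'
from h import *
effector.release(); c=[.5155,-.055]
env.movel([*c,.178],rate=.15)
env.reach([*c,.175],down(2.3602-np.pi/2)); print(env.sense()["joint_positions"],env.sense()["t"])
env.movel([*c,.127],rate=.1); effector.grasp(55)
turn(-1.0,5); s=env.sense(); print(s["gripper_width"],s["ee_pos"],s["t"])
save(nut_head=float(np.arctan2(s["tcp_rot"][1][1],s["tcp_rot"][0][1])))
effector.release()
env.movel([*c,.19],rate=.2); print(np.round(F()[0],1),env.sense()["t"],load()["nut_head"])
E
```

```text
[ 0.68363459  0.41961185 -0.78940355  1.92138642  0.36384025  0.94850731
  0.51013788] 11.2583
 turn 0.25 [-2.4 -1.5  2.2] [-0.3   0.39 -0.06] 13.39
 turn 0.05 [-4.4 -2.4  4.6] [-0.48  0.7   0.01] 13.72
 turn -0.15 [-5.  -2.6  5.6] [-0.54  0.91 -0.02] 14.04
 turn -0.35 [-6.  -1.7  6.1] [-0.46  1.07 -0.02] 14.37
 turn -0.55 [-6.1 -3.   6.6] [-0.51  1.29  0.01] 14.69
0.01270751910478997 [ 0.51375144 -0.05599543  0.12692061] 14.6917
[-0.3  0.3 -0.7] 16.425 -0.20665226341818846
```

```bash
cat >> h.py <<'E'
H=.010
def tp(p,th,off=0.,h=H):
    y=.098+(.004+off)*np.cos(th)-.075*np.sin(th)+h; z=.159+.075*np.cos(th)+(.004+off)*np.sin(th)
    return P(p,0,y,z)
def test(p,thmax=1.25,stop=2.6,heading=None,n0=.2,step=.04,show=True):
    yd=np.append(R2(p[2])@[0,1],0)
    env.reach(tp(p,0,.03)+[0,0,.0],down(heading)) if heading is not None else None
    env.movel(tp(p,0,.012),rate=.1); b=F(12)[0]; log=[]
    for th in [-.04,0,.04,.08,.12,.16]+list(np.arange(n0,thmax+1e-6,step)):
        env.movel(tp(p,th),rate=.06); f,m,_=F(4); f=f-b
        n=np.cos(th)*yd+np.sin(th)*np.array([0,0,1]); t=-np.sin(th)*yd+np.cos(th)*np.array([0,0,1])
        e=np.array(env.sense()["ee_pos"])-tp(p,th); log.append((th,f@n,f@t,1e3*(e@n)))
        base=np.median([l[1] for l in log[4:-2]]) if len(log)>8 else 1.
        if f@n>base+stop: break
    if show: print("t",round(env.sense()["t"],2)); print(np.round(log,2).tolist())
    return np.array(log)
def back(p,th):
    for a in np.arange(th-.3,.1,-.35): env.movel(tp(p,a,.004),rate=.2)
    env.movel(tp(p,0,.02),rate=.2)
E
python3 - <<'E'
from h import *
p=load()["p"]
env.movel([*env.sense()["ee_pos"][:2],.225],rate=.2)
try:
    n,m,r,wh,a,X=bar("wrist",p); print("bar",n,m,r,wh,a, "expected",(load()["nut_head"]+np.pi/2))
except Exception as e: print(e)
effector.grasp(20)
env.movel([*env.sense()["ee_pos"][:2],.30],rate=.25)
env.reach(P(p,0,.098+.06,.30),down(p[2]))
print(env.sense()["t"])
l=test(p,heading=p[2]); print(env.sense()["gripper_width"])
E
```

```text
bar 812 [ 0.51390941 -0.05341091] [ 0.51379474 -0.05458571] (55.467647552490234, 12.351479530334473) 1.3584625040679925 expected 1.3641440633767081
19.6083
t 29.82
[[-0.04, -0.39, 0.09, -0.22], [0.0, 0.4, 0.55, -0.06], [0.04, 0.27, -0.2, -0.05], [0.08, 0.64, -0.02, -0.2], [0.12, 0.28, 0.48, -0.22], [0.16, 0.2, -0.18, -0.22], [0.2, 0.67, -0.04, -0.24], [0.24, 0.28, 0.4, -0.25], [0.28, 0.45, 0.34, -0.26], [0.32, 0.18, 0.16, -0.27], [0.36, 0.07, 0.28, -0.24], [0.4, 0.48, -0.11, -0.29], [0.44, 0.49, 0.19, -0.25], [0.48, 0.31, 0.51, -0.26], [0.52, 0.08, 0.19, -0.25], [0.56, -0.11, 0.21, -0.26], [0.6, -0.03, 0.11, -0.25], [0.64, -0.04, 0.34, -0.27], [0.68, -0.12, 0.14, -0.24], [0.72, 0.34, -0.05, -0.25], [0.76, 0.44, 0.27, -0.24], [0.8, -0.1, 0.17, -0.21], [0.84, 0.05, 0.13, -0.22], [0.88, 0.06, 0.08, -0.24], [0.92, 0.23, 0.24, -0.19], [0.96, 0.12, 0.2, -0.21], [1.0, 0.01, 0.19, -0.22], [1.04, 0.27, 0.5, -0.23], [1.08, 0.18, 0.42, -0.21], [1.12, 0.43, -0.13, -0.22], [1.16, 0.19, -0.1, -0.2], [1.2, 0.0, 0.01, -0.22], [1.24, 0.34, -0.07, -0.19]]
0.0007924489113449711
```

```bash
python3 - <<'E'
from h import *
import cv2
p=load()["p"]
pic,d=viewer.read_camera("side"); cv2.imwrite("pics/s2.png",cv2.resize(pic[120:280,150:330,::-1],(720,640))[:600])
for n in ("lever_tip","handle"):
    print(n,[(np.round(q["at"],3),round(q["score"],2)) for q in tip_of("side",n)[:2]])
s=env.sense(); print(s["t"],s["ee_pos"]); th=1.24
print("exp",P(p,0,.098+.004*np.cos(th)-.075*np.sin(th),.159+.075*np.cos(th)+.004*np.sin(th)))
E
```

```text
lever_tip [(array([ 0.442, -0.346, -0.004]), 0.73), (array([0.57 , 0.059, 0.186]), 0.72)]
handle [(array([0.6  , 0.117, 0.156]), 0.54)]
29.9667 [0.575229   0.06742246 0.18716898]
exp [0.57084218 0.05845798 0.18714286]
```

View pics/s2.png

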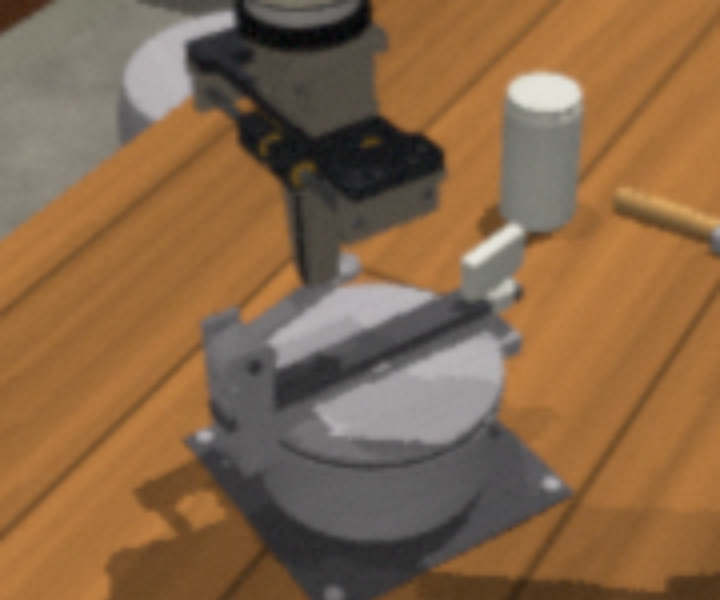

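The crop shows the lever held down under the fingertips near (330,280), and the network's tip matches the expected point within 1 mm. So there was no bite up to 1.24. The nut bar at (495,260) is free. Next I'll turn the nut 1.3 rad more and test faster.

```bash
cat >> h.py <<'E'
C=[.5142,-.0552]
def nut(p,da):
    e=env.sense()["ee_pos"]; env.movel([*e[:2],.265],rate=.3)
    h=load()["nut_head"]
    env.reach([*C,.18],down(h)); effector.release()
    print("at nut",env.sense()["t"],env.sense()["joint_positions"][6])
    env.movel([*C,.127],rate=.15); effector.grasp(55)
    q=np.array(env.sense()["joint_positions"]); q[6]-=da; env.goto_joints(q); env.pause(.1)
    s=env.sense(); print("turned",s["t"],np.round(s["wrist_force"],1),np.round(s["moment"],2),s["gripper_width"])
    save(nut_head=float(np.arctan2(s["tcp_rot"][1][1],s["tcp_rot"][0][1])))
    effector.release(); env.movel([*C,.18],rate=.25); 
def tolever(p):
    effector.grasp(20); e=env.sense()["ee_pos"]; env.movel([*e[:2],.27],rate=.3)
    # tool y along pot x, either way round: the nearer j7
    c=[(abs(q[6]-env.sense()["joint_positions"][6]),a) for a in (p[2],p[2]+np.pi) if (q:=solver.inverse_kinematics(P(p,0,.14,.27),down(a))) is not None]
    a=min(c)[1]; env.reach(P(p,0,.14,.27),down(a)); print("out",env.sense()["t"])
def quick(p,th0=.5,thmax=1.25,stop=2.2,step=.05):
    yd=np.append(R2(p[2])@[0,1],0)
    env.movel(tp(p,0,.015),rate=.2); b=F(8)[0]; log=[]
    for th in [.2]+list(np.arange(th0,thmax+1e-6,step)):
        env.movel(tp(p,th),rate=.12); f=F(3)[0]-b
        n=np.cos(th)*yd+np.sin(th)*np.array([0,0,1]); log.append((th,f@n))
        if f@n>stop: break
    print("t",round(env.sense()["t"],2)); print(np.round(log,2).tolist()); return np.array(log)
E
python3 - <<'E'
from h import *
p=load()["p"]
nut(p,1.3); tolever(p); quick(p)
E
```

```text
at nut 32.4333 -0.5262639555183851
turned 35.3917 [-3.9  1.5  3.2] [0.39 0.7  0.44] 0.012493874547181852
out 39.7167
t 44.48
[[0.2, 0.6], [0.5, -0.21], [0.55, 0.57], [0.6, -0.19], [0.65, -0.23], [0.7, -0.05], [0.75, -0.04], [0.8, 0.43], [0.85, -0.19], [0.9, -0.37], [0.95, 0.27], [1.0, 1.04], [1.05, 1.5], [1.1, 1.93], [1.15, 2.22]]
```

The bite is at about 0.94, so the nut needs about 0.52 rad more. After that I'll close the lever while logging the force.

```bash
python3 - <<'E'
from h import *
p=load()["p"]
nut(p,.52); tolever(p)
yd=np.append(R2(p[2])@[0,1],0)
env.movel(tp(p,0,.015),rate=.2); b=F(8)[0]; log=[]
for th in [.2,.5,.6,.66,.72,.78,.84,.9,.96,1.05,1.15,1.25,1.35,1.45,1.5,1.53,1.55,1.57,1.58]:
    env.movel(tp(p,th),rate=.12); f=F(3)[0]-b
    n=np.cos(th)*yd+np.sin(th)*np.array([0,0,1]); log.append((th,round(f@n,2)))
    if f@n>12 or (th<.65 and f@n>3.5) or (th>1.5 and f@n>log[-2][1]+4): break
print(env.sense()["t"],log)
E
```

```text
at nut 47.0083 -1.8676265680713593
turned 49.35 [-1.   0.3  1.5] [ 0.14  0.1  -0.18] 0.012606887430127422
out 53.675
58.9917 [(0.2, np.float64(0.57)), (0.5, np.float64(-0.73)), (0.6, np.float64(-0.23)), (0.66, np.float64(-0.44)), (0.72, np.float64(-0.59)), (0.78, np.float64(-0.62)), (0.84, np.float64(0.01)), (0.9, np.float64(2.27)), (0.96, np.float64(2.39)), (1.05, np.float64(3.32)), (1.15, np.float64(3.09)), (1.25, np.float64(2.03)), (1.35, np.float64(0.67)), (1.45, np.float64(-0.65)), (1.5, np.float64(-0.59)), (1.53, np.float64(-0.89)), (1.55, np.float64(4.97))]
```

```bash
python3 - <<'E'
from h import *
import cv2
e=env.sense()["ee_pos"]; env.movel([*e[:2],.27],rate=.15)
pic,d=viewer.read_camera("side"); cv2.imwrite("pics/s3.png",cv2.resize(pic[120:280,150:330,::-1],(675,600)))
print([(np.round(q["at"],3),round(q["score"],2)) for q in tip_of("side","lever_tip")[:2]],env.sense()["t"])
E
```

```text
[(array([0.566, 0.051, 0.167]), 0.77), (array([0.478, 0.358, 0.002]), 0.17)] 59.9417
```

View pics/s3.png

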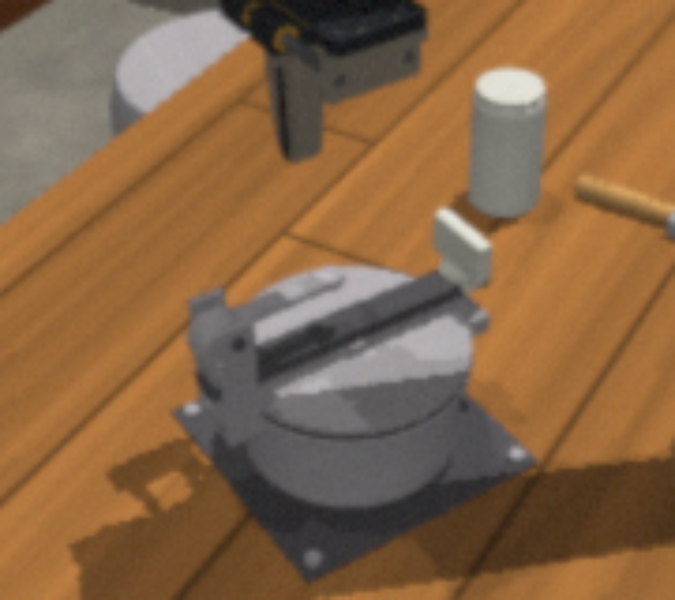

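The lever lies level, its tip near (335,275), and it stays down with the gripper clear above. I'm handing the job in.

```bash
python3 -c "
from station import *
print(workorder.finish_job())"
```

```text
the job is handed in; nothing more can be done
None
```

The job is handed in at about 60 s of the 72 s: I turned the nut about 2.8 rad clockwise, the lever bit at about 0.83 rad by feel (aim 0.78), and it now stays closed with the gripper clear of the clamp and the bystanders not approached.

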